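Find the heavier bobbin weight and present it over the anvil block

ROBOT

A 6-joint arm with a two-finger parallel gripper is mounted at the origin on the work surface. World frame = base frame: x ahead of the robot, y to its left, z up, the work surface at z = 0. Lengths are in mm, angles in degrees, forces in N, time in s.
With the tool pointing down it reaches from about 325 to 850 mm from the base axis. Payload 4.4 kg.
Tool frame: the origin (TCP) lies at the very end of the fingers, on their centre line; the grasp point (between the pads) lies 19 mm behind it; y points along the fingers, x is the direction in which the jaws open and shut, and the axes are right-handed (so a half turn about y gives the same grasp; the last joint's range is limited). The gripper opens to 94 mm and grips with 3 to 60 N. Pads are 16 mm wide; open, the fingers measure 119 mm over their backs; the gripper's body (75 mm by 177 mm) begins 78 mm behind the grasp point.
Start: joints at [56.293, 11.837, 88.321, -0, 79.842, -8.623], TCP at [243.779, 520.767, 205.447] pointing down, gripper open.
Joint ranges: [-156.59, 156.59], [-49.26, 127.26], [12.9, 141.05], [-63.56, 243.56], [4.71, 150.69], [-161.64, 161.64]. Speed limits (degrees/s): [159.86, 159.86, 180, 180, 180, 180].

INTERFACE

Orientations are given as [roll, pitch, yaw] about the fixed x, y, z axes, in that order (R = Rz(yaw) Ry(pitch) Rx(roll)).
In Python, from workcell import read_state, viewer, arm gives the robot as it stands.
- The arm moves only by the tool carry_out, never from a script. Its argument "series" is one flat list of numbers, 5 for each row, row after row: the shift along the tool's x, y, z in m, then the turn about the tool's y in rad, then the finger opening in m, from 0 to 0.094. A call has 1 to 10 rows; each row shifts and turns the pose as measured when the row begins, along the tool's axes as they then stand; what a row does not reach is not made up. A row lasts 1/12 s, in which the tool goes at most 41.7 mm and 7.16 degrees, less where a joint would pass 70% of its speed; a pose out of reach is approached as far as the arm can. A call is refused whole if a number of a shift passes 0.0417 or a number of a turn 0.125, either way. A call with a gripper value outside its range is refused whole. The fingers move at their own pace and stop on an object; "squeeze" is the grip in N (left out, the last holds). Time passes only in rows, so rows that do not move let the fingers close. It gives the time, the measured TCP pose, the force and the opening at its end, in the units of the state.
- read_state(): the state, without advancing time (a new reading comes with each control period).
- viewer.read_camera(name): name is "side" or "top"; returns a dict with "image" (480x640x3 uint8, blue, green, red), "range_z" (480x640 float32, mm along the optical axis (not along the pixel's ray), 0 where there is no reading), "K" (3x3 intrinsics, pixels), "k1" (the pictures are not rectified: a ray, as slopes to the right and down, at radius r is drawn at 1 + k1 r^2 times it, then the intrinsics apply), "R" (3x3) and "t" (3): a world point X has camera coordinates R X + t. Camera axes: x right, y down, z forward; pixel columns grow to the right and rows downward; lengths in mm; the calibration is good to about 2 mm. A picture is of the moment at which its call begins.
- arm.close_job(): hands the job in, once; it reports no verdict.
The state is a dict: "time_s": time; "joints": joint angles; "qvel": joint speeds; "tau": joint torques, N m; "tool_pos": TCP position; "ee_rot": TCP orientation; "ft_force": force on the tool from outside, world axes, zero at the start; "wrist_torque": the same for the moment, N m; "grip_width": finger opening in mm.
Only numpy, scipy, OpenCV 4.12 (cv2) and the standard library are available. Lean on these libraries where they do the work, as an engineer would, in place of code of your own. Each camera call takes 0.05 s, during which the arm holds its last target. There are 200 camera calls.

TASK

One of these two look-alike brass bobbin weights is heavier: lift them one after the other, feel which it is, and leave the lighter one standing fully down on either pin of the wooden stand. Finish still holding the heavier one in the gripper, upright and still, about 3 cm above the middle of the anvil block's polished face without touching it, so that I can check its underside in the mirror. Do not let go at the end, and leave the trumpet, the earpiece and the thumb nut alone.

Things in the scene. Friction and masses are not known exactly. Their poses are not given: they have to be found in the camera images.
- bobbin_k_centre (a point): centre (on the axis, 30 mm above the underside) of a brass bobbin weight, stands upright: round body 42 mm in diameter on a foot flange 54 mm in diameter, 8 mm thick; 60 mm high in all; 16 mm bore right through along its axis (z). Looks just like the other. One weighs 0.50-0.67 kg, the other 0.20-0.35 kg; which is which can only be felt.
- bobbin_m_centre (a point): centre (on the axis, 30 mm above the underside) of the other brass bobbin weight, stands upright: round body 42 mm in diameter on a foot flange 54 mm in diameter, 8 mm thick; 60 mm high in all; 16 mm bore right through along its axis (z). Looks just like the other. One weighs 0.50-0.67 kg, the other 0.20-0.35 kg; which is which can only be felt.
- bobbin_k_foot (a point): centre of the underside of the first bobbin (bottom end of its bore), z up along its axis
- bobbin_m_foot (a point): centre of the underside of the other bobbin (bottom end of its bore), z up along its axis
- pin_right (a point): foot of one of the stand's two upright steel pins, on its base's upper face, 12 mm above the work surface. Pin 10 mm in diameter, 46 mm high above this point, last 6 mm tapered. The stand is a fixed wooden board 70 x 190 x 12 mm, long along this point's y; the other pin is 120 mm away along +y. A bobbin fully on has its underside on the base
- pin_left (a point): foot of the other upright pin of the same stand, same size; the first pin is 120 mm away along -y
- anvil_face (a point): centre of the polished top face of the square steel anvil block, 90 x 90 mm, 50 mm high, heavy; z up
- trumpet_centre (a point): wooden stethoscope trumpet standing on its bell, 64 mm across at the bell, 156 mm high; this point is half-way up; leave alone
- earpiece_centre (a point): black bakelite headphone earpiece lying flat, 62 mm across, 25 mm high; this point is half-way up; leave alone
- nut_centre (a point): large brass knurled thumb nut lying flat, 45 mm across, 24 mm high; this point is half-way up; leave alone

How it is judged:
By the outcome, as a careful person would: the job done as asked, in the order asked, and still so for the second after the job is handed in, while the arm keeps its last pose, push and grip.
It also fails if it takes over 70 s, if anything falls off the work surface, if the arm or the gripper's body presses on something with over 40 N, if the wrist force passes 120 N, or if a joint passes its speed limit or range.

## Working session

There is one attempt and no reset: what is moved stays moved. The work goes in short steps, Python scripts to look and compute and a tool call to move; the robot and the scene stay as the last step left them, time stands still between calls to the robot, and variables do not carry over. Pictures are saved under pics/ and viewed, about 8 in all and at most 12, crops included, and the job is handed in when it is done.

Besides the shell and the picture viewer there is one more tool, called after "Call:" as a command line: name --argument value ..., lists and objects as JSON in quotes. carry_out: Moves the arm, as the interface text tells. Its arguments: {"type":"object","properties":{"series":{"type":"array","items":{"type":"number"}},"squeeze":{"type":"number"}},"required":["series"]}

```bash
mkdir -p pics; cat > h.py <<'E'
import numpy as np,cv2
from workcell import read_state,viewer,arm
def cam(n,save=None):
    c=viewer.read_camera(n)
    if save: cv2.imwrite('pics/'+save,c['image'])
    np.savez('last_'+n,**c); return c
def world(c,u,v,d=None,z=None):
    K=np.array(c['K']);k1=float(c['k1']);p=np.array([(u-K[0,2])/K[0,0],(v-K[1,2])/K[1,1]])
    s=p.copy()
    for _ in range(20): s=p/(1+k1*(s@s))
    r=np.array([s[0],s[1],1]);R=np.array(c['R']);t=np.array(c['t'])
    o=-R.T@t;w=R.T@r
    if z is not None: return o+w*(z-o[2])/w[2]
    return o+w*d
def pts(c):
    v,u=np.nonzero(c['range_z']>0);d=c['range_z'][v,u]
    K=np.array(c['K']);k1=float(c['k1']);p=np.stack([(u-K[0,2])/K[0,0],(v-K[1,2])/K[1,1]]);s=p.copy()
    for _ in range(20): s=p/(1+k1*(s**2).sum(0))
    X=np.vstack([s,np.ones(len(u))])*d
    return u,v,(np.array(c['R']).T@(X-np.array(c['t'])[:,None])).T
E
python3 - <<'E'
from h import *
s=read_state();print({k:np.round(v,2) for k,v in s.items()})
for n in('top','side'):
    c=cam(n,n+'1.png');print(n,np.round(-np.array(c['R']).T@c['t']),c['k1'],np.round(c['K'],0).tolist(),(c['range_z']>0).mean())
E
```

```text
{'time_s': np.float64(0.0), 'joints': array([56.29, 11.88, 88.4 ,  0.  , 79.84, -8.62]), 'qvel': array([ 0.02,  0.04, -0.01,  0.08,  0.05,  0.06]), 'tau': array([  0.  , -37.09, -28.14,   0.07,   0.04,  -0.  ]), 'tool_pos': array([243.34, 520.11, 204.31]), 'ee_rot': array([-89.98,   0.12,  64.91]), 'ft_force': array([-0.18, -0.04,  0.24]), 'wrist_torque': array([-0.01, -0.01, -0.02]), 'grip_width': np.float64(93.78)}
top [ 403.  -22. 1095.] -0.1383818806570151 [[543.0, 0.0, 333.0], [0.0, 543.0, 246.0], [0.0, 0.0, 1.0]] 0.9960611979166667
side [528. 812. 767.] -0.07693910115294772 [[592.0, 0.0, 317.0], [0.0, 592.0, 230.0], [0.0, 0.0, 1.0]] 0.9958919270833333
```

View pics/top1.png

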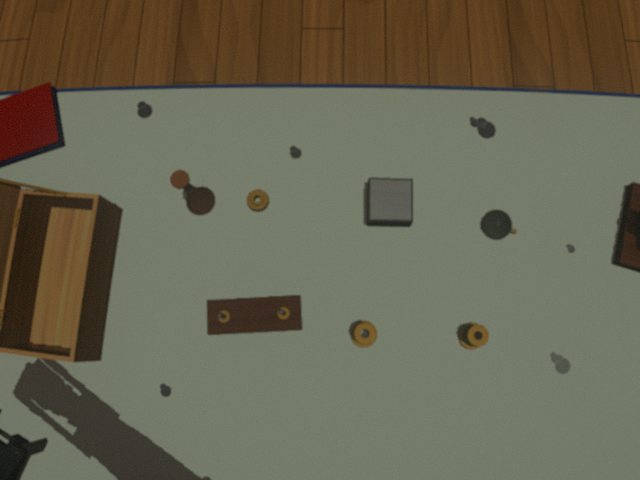

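View pics/side1.png

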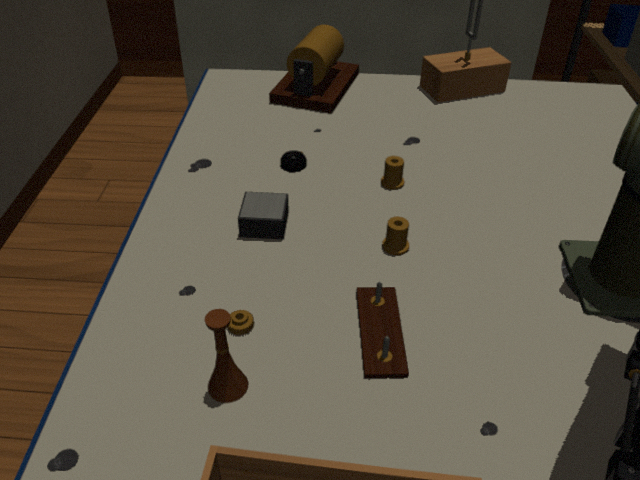

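The top view shows the stand with pins near (223,317) and (284,313), bobbins near (365,333) and (476,336), and the anvil near (390,200). The trumpet (190,190), nut (257,200) and earpiece (497,224) are all on the far side. The side view agrees.

```bash
python3 - <<'E'
from h import *
for n in('top','side'):
    c=dict(np.load(f'last_{n}.npz'));u,v,P=pts(c)
    t=P[(abs(P[:,0]-450)<80)&(abs(P[:,1]+150)<100)]
    print(n,'table z',np.median(P[(P[:,2]<8)&(P[:,2]>-8)][:,2]))
    if n=='top':
        G={k:world(c,*uv,z=z) for k,uv,z in (('b1',(365,333),60),('b2',(477,335),60),('anv',(391,200),50),('p1',(224,317),30),('p2',(284,313),30),('nut',(257,200),20),('ear',(497,224),25),('tr',(190,190),60))}
        for k in G: print(k,G[k].round())
    for k in('b1','b2'):
        m=np.hypot(*(P[:,:2]-G[k][:2]).T)<50
        Q=P[m]; T=Q[(Q[:,2]>52)&(Q[:,2]<70)]
        (x,y),r=cv2.minEnclosingCircle(T[:,:2].astype(np.float32)); print(k,len(T),'top circ',x,y,r,'z',np.median(T[:,2]))
        if n=='side':
            B=Q[(Q[:,2]>14)&(Q[:,2]<50)]
            f=np.linalg.lstsq(np.c_[2*B[:,:2],np.ones(len(B))],(B[:,:2]**2).sum(1),rcond=None)[0];print(' body fit',f[:2],np.sqrt(f[2]+f[0]**2+f[1]**2),len(B))
    m=np.hypot(*(P[:,:2]-G['anv'][:2]).T)<80;T=P[m&(P[:,2]>42)&(P[:,2]<60)]
    print('anvil',cv2.minAreaRect(T[:,:2].astype(np.float32)),np.median(T[:,2]))
    mid=(G['p1']+G['p2'])/2
    m=(abs(P[:,0]-mid[0])<70)&(abs(P[:,1]-mid[1])<130);T=P[m&(P[:,2]>7)&(P[:,2]<20)]
    print('stand',cv2.minAreaRect(T[:,:2].astype(np.float32)),np.median(T[:,2]))
    for k in('p1','p2'):
        mm=m&(np.hypot(*(P[:,:2]-G[k][:2]).T)<35)&(P[:,2]>22);T=P[mm]
        print(k,len(T),T.mean(0).round(1) if len(T) else '',T.max(0).round(1) if len(T) else '')
a=cv2.imread('pics/top1.png')[285:350,200:310];b=cv2.imread('pics/side1.png')[275:385,345:415]
o=np.zeros((600,800,3),np.uint8);a=cv2.resize(a,None,fx=4,fy=4,interpolation=2);b=cv2.resize(b,None,fx=5,fy=5,interpolation=2)
o[:260,:440]=a;o[:550,445:795]=b;cv2.imwrite('pics/crop1.png',o)
E
```

```text
top table z 0.5692806347734236
b1 [422. -68.  60.]
b2 [ 419. -281.   60.]
anv [ 684. -119.   50.]
p1 [449. 208.  30.]
p2 [459.  89.  30.]
nut [689. 153.  20.]
ear [ 643. -338.   25.]
tr [699. 283.  60.]
b1 330 top circ 420.9604187011719 -66.18464660644531 20.89928436279297 z 59.92254553843747
b2 343 top circ 418.441650390625 -282.24822998046875 21.3327579498291 z 60.55430765325845
anvil ((685.8449096679688, -116.99563598632812), (89.9166259765625, 91.46631622314453), 89.19486236572266) 50.45449382309435
stand ((456.0805358886719, 154.4536895751953), (216.0953826904297, 112.08419799804688), 83.72484588623047) 12.388066459365994
p1 28 [450.9 210.4  44.6] [455.  214.4  59.7]
p2 30 [459.3  90.9  50.3] [463.4  96.6  64. ]
side table z -0.1723425699188968
b1 269 top circ 423.4427795410156 -64.53761291503906 21.86349868774414 z 59.173840282486886
 body fit [422.56479649 -61.79807413] 17.02981474961293 306
b2 204 top circ 419.4944763183594 -280.12298583984375 23.50336265563965 z 58.962775053300234
 body fit [ 421.23613479 -278.58173824] 18.03300762667486 257
anvil ((684.8858032226562, -116.33769226074219), (98.5433349609375, 90.18907165527344), 89.6541748046875) 49.522475645037815
stand ((456.43670654296875, 154.39447021484375), (71.0297622680664, 192.08917236328125), 4.258431911468506) 11.811038560252449
p1 106 [452.4 217.4  41.2] [456.8 220.9  58.9]
p2 93 [461.3  97.2  40.8] [465.9 101.3  59.4]
```

View pics/crop1.png

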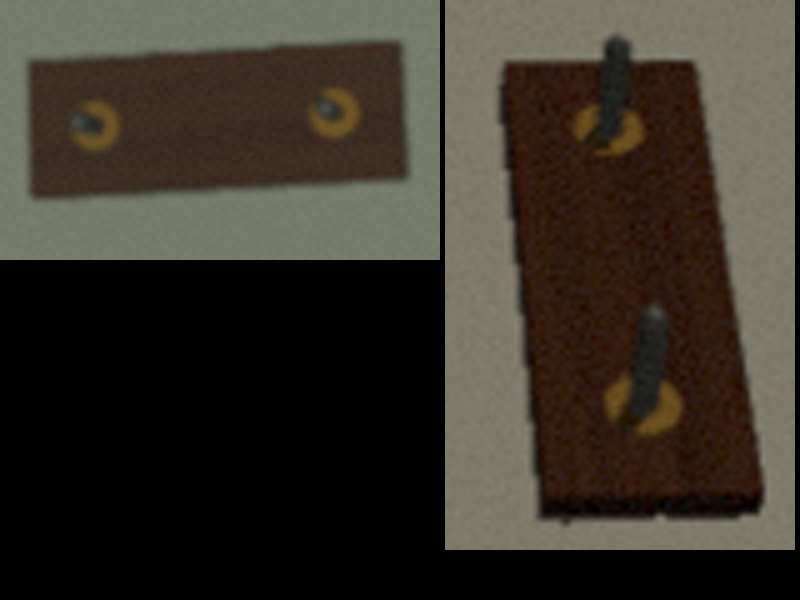

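Crop: collar and pin feet are clean, near (224,317) and (284,313) in the top view. From the stand outline, the pins are at about (451,214) and (460,94). I'll turn the tool to yaw 0 first, so that tool x/z match world x/y.

Call:
carry_out --series '[-0.037,0,-0.017,0,0.094,-0.037,0,-0.017,0,0.094,0,0,0,0.125,0.094,0,0,0,0.125,0.094,0,0,0,0.125,0.094,0,0,0,0.125,0.094,0,0,0,0.125,0.094,0,0,0,0.125,0.094,0,0,0,0.125,0.094,0,0,0,0.125,0.094]' --squeeze 25

```text
time_s: 0.93
tool_pos: [237.3, 428.0, 192.7]
ee_rot: [-91.0, 1.0, 7.6]
ft_force: [-0.8, 0.1, 0.8]
grip_width: 94.3
```

Call:
carry_out --series '[0,0,0,0.125,0.094,0.014,0,-0.038,0,0.094,0.014,0,-0.038,0,0.094,0.014,0,-0.038,0,0.094,0.014,0,-0.038,0,0.094,0.014,0,-0.038,0,0.094,0.014,0,-0.038,0,0.094,0.014,0,-0.038,0,0.094,0.014,0,-0.038,0,0.094,0,0,0,0,0.094]'

```text
time_s: 1.77
tool_pos: [351.3, 113.6, 193.0]
ee_rot: [-91.4, 1.0, 0.6]
ft_force: [1.2, -0.0, -0.2]
grip_width: 93.7
```

Call:
carry_out --series '[0.014,0,-0.036,0,0.094,0.014,0,-0.036,0,0.094,0.014,0,-0.036,0,0.094,0.014,0,-0.036,0,0.094,0.014,0.03,-0.036,0,0.094,0,0.03,0,0,0.094,0,0,0,0,0.094]'

```text
time_s: 2.35
tool_pos: [422.2, -64.4, 139.5]
ee_rot: [-91.3, 0.7, 0.5]
ft_force: [-0.3, -0.0, -0.5]
grip_width: 93.8
```

Call:
carry_out --series '[0,0.03,0.0005,0,0.094,0,0.03,0.0005,0,0.094,0,0.03,0.0005,0,0.094,0,0.02,0.0005,0,0.094,0,0,0,0,0.094,0,0,0,0,0.094]'

```text
time_s: 2.85
tool_pos: [423.6, -60.6, 30.2]
ee_rot: [-91.2, 0.6, 0.8]
ft_force: [0.4, -0.2, -1.0]
grip_width: 94.3
```

Call:
carry_out --series '[-0.001,0.006,-0.004,0,0.094,0,0.006,0,0,0.094,0,0,0,0,0.094]'

```text
time_s: 3.1
tool_pos: [425.8, -64.6, 21.6]
ee_rot: [-91.3, 0.2, 0.9]
ft_force: [-0.5, -0.4, 0.7]
grip_width: 94.0
```

```bash
python3 - <<'E'
from h import *
s=read_state();print(s['tool_pos'],s['ee_rot'],s['ft_force'])
a=cam('side')['image'][190:290,330:470];b=cam('top')['image'][280:390,300:440]
o=np.zeros((600,800,3),np.uint8);a=cv2.resize(a,(700,500)) [:, :400] if 0 else cv2.resize(a,(560,400),interpolation=2);b=cv2.resize(b,(240,189))
o[:400,:560]=a;o[:189,560:]=b;cv2.imwrite('pics/g1.png',o)
E
```

```text
[425.75996963 -64.55661007  21.58830541] [-91.32092048   0.19571353   0.93972793] [-0.50991023 -0.41702254  0.69019196]
```

View pics/g1.png

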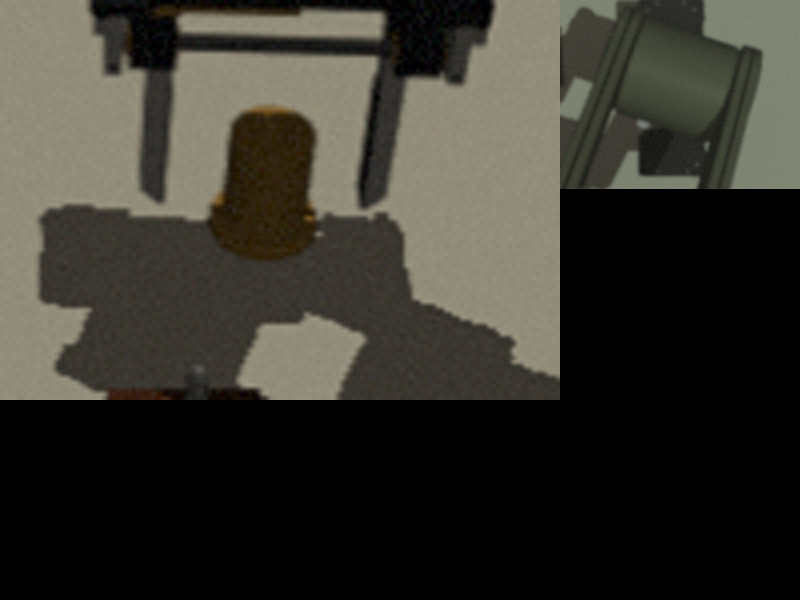

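The fingers straddle the bobbin, with a gap of about 70 px on the left and 55 px on the right at the crop's scale, so it is roughly centred. Closing.

Call:
carry_out --series '[-0.003,0.003,0,0,0.094,0,0,0,0,0.06,0,0,0,0,0.03,0,0,0,0,0.03,0,0,0,0,0.03,0,0,0,0,0.03,0,0,0,0,0.03,0,0,0,0,0.03]'

```text
time_s: 3.87
tool_pos: [425.2, -66.0, 21.3]
ee_rot: [-91.4, -0.1, 0.9]
ft_force: [-0.1, -0.0, -0.0]
grip_width: 50.4
```

Call:
carry_out --series '[0,0,0,0,0.03,0,0,0,0,0.03,0,0,0,0,0.03,0,0,0,0,0.03]' --squeeze 35

```text
time_s: 4.2
tool_pos: [424.3, -65.9, 21.1]
ee_rot: [-91.4, -0.0, 0.9]
ft_force: [-0.1, -0.6, 0.5]
grip_width: 42.0
```

Call:
carry_out --series '[0,-0.015,0,0,0.03,0,-0.02,0,0,0.03,0,-0.02,0,0,0.03,0,-0.02,0,0,0.03,0,0,0,0,0.03,0,0,0,0,0.03,0,0,0,0,0.03,0,0,0,0,0.03,0,0,0,0,0.03]'

```text
time_s: 4.95
tool_pos: [416.9, -61.0, 90.0]
ee_rot: [-91.0, 0.8, 0.9]
ft_force: [-0.5, -0.2, -3.0]
grip_width: 41.7
```

```bash
python3 - <<'E'
from h import *
for i in range(8):
    s=read_state();print(s['time_s'],s['ft_force'].round(2) if hasattr(s['ft_force'],'round') else s['ft_force'],s['grip_width']); viewer.read_camera('side')
print(s)
E
```

```text
4.95 [-0.51 -0.24 -2.98] 41.72423643257604
5.0 [ 0.5  -0.54 -2.83] 41.82361096228318
5.05 [-0.07 -0.42 -3.93] 41.82802772479348
5.1 [-0.11 -0.25 -3.03] 41.806781052769864
5.15 [-0.08  0.64 -3.95] 41.75921584898519
5.2 [ 0.37  0.45 -3.49] 42.17869108505495
5.25 [-0.58  0.59 -3.04] 42.344740647137854
5.3 [ 0.3  -0.48 -3.48] 41.71522082335542
{'time_s': 5.3, 'joints': array([-19.08901581,   1.2361585 , 114.9173287 ,  -1.40135752,
        64.16061977, -19.3476085 ]), 'qvel': array([ 0.11460594, -0.21186031, -0.17745912,  0.1413473 ,  0.03642581,
        0.13169199]), 'tau': array([ 8.55582384e-04, -2.62810904e+01, -2.53127879e+01, -3.80865159e-02,
        7.41372490e-02, -1.16411069e-03]), 'tool_pos': array([417.86674751, -61.3556717 ,  91.16878342]), 'ee_rot': array([-91.08059115,   0.71940391,   0.86607182]), 'ft_force': array([ 0.29532904, -0.48218746, -3.47905935]), 'wrist_torque': array([-0.08646693,  0.04108682, -0.00657506]), 'grip_width': 41.71522082335542}
```

The first one weighs about 3.3 N (0.34 kg), so it looks like the lighter. I'll set it down and feel the other before deciding, as asked.

Call:
carry_out --series '[0,0.025,0,0,0.03,0,0.02,0,0,0.03,0,0.015,0,0,0.03,0,0,0,0,0.03,0,0,0,0,0.03]'

```text
time_s: 5.77
tool_pos: [420.8, -63.8, 31.9]
ee_rot: [-91.2, 0.3, 0.9]
ft_force: [0.6, 0.0, -2.6]
grip_width: 41.6
```

Call:
carry_out --series '[0,0.006,0,0,0.03,0,0.003,0,0,0.03,0,0.002,0,0,0.03,0,0,0,0,0.03,0,0,0,0,0.03]'

```text
time_s: 6.18
tool_pos: [423.6, -64.9, 23.0]
ee_rot: [-91.3, -0.0, 0.9]
ft_force: [0.9, -0.4, -3.3]
grip_width: 42.3
```

Call:
carry_out --series '[0,0.002,0,0,0.03,0,0.002,0,0,0.03,0,0.001,0,0,0.03,0,0,0,0,0.03]'

```text
time_s: 6.52
tool_pos: [424.9, -65.3, 21.6]
ee_rot: [-91.4, -0.0, 0.9]
ft_force: [0.6, -0.3, -3.4]
grip_width: 42.3
```

Call:
carry_out --series '[0,0.002,0,0,0.03,0,0.002,0,0,0.03,0,0,0,0,0.03]'

```text
time_s: 6.77
tool_pos: [426.0, -65.6, 21.8]
ee_rot: [-91.4, -0.0, 0.9]
ft_force: [0.5, -0.3, -3.5]
grip_width: 42.1
```

Call:
carry_out --series '[-0.001,0.005,0,0,0.03,0,0.003,0,0,0.03,0,0,0,0,0.03]'

```text
time_s: 7.02
tool_pos: [427.5, -66.5, 20.8]
ee_rot: [-91.4, -0.1, 0.9]
ft_force: [0.4, -0.4, -3.4]
grip_width: 41.9
```

Call:
carry_out --series '[-0.002,0.006,0,0,0.03,-0.001,0.004,0,0,0.03,0,0,0,0,0.03]'

```text
time_s: 7.27
tool_pos: [429.5, -67.8, 19.0]
ee_rot: [-91.5, -0.4, 0.9]
ft_force: [0.1, -0.3, -3.7]
grip_width: 41.9
```

```bash
python3 - <<'E'
from h import *
s=read_state();print(s['tool_pos'],s['ft_force'],s['tau'])
cv2.imwrite('pics/g2.png',cv2.resize(cam('side')['image'][190:270,340:450],(660,480),interpolation=2))
c=dict(np.load('last_side.npz'));u,v,P=pts(c)
Q=P[(abs(P[:,0]-424)<45)&(abs(P[:,1]+62)<45)&(P[:,2]<62)]
print(np.histogram(Q[:,2],bins=range(-6,64,5)))
E
```

```text
[429.46446471 -67.81926695  18.99988761] [ 0.09423903 -0.33239461 -3.71904702] [ 6.59157475e-02 -2.99510837e+01 -2.23819238e+01 -1.54608482e-02
  2.61891531e-01  2.36666900e-03]
(array([226, 632, 106,  67,  42,  57,  59,  65,  62,  75,  80,  75, 110]), array([-6, -1,  4,  9, 14, 19, 24, 29, 34, 39, 44, 49, 54, 59]))
```

View pics/g2.png

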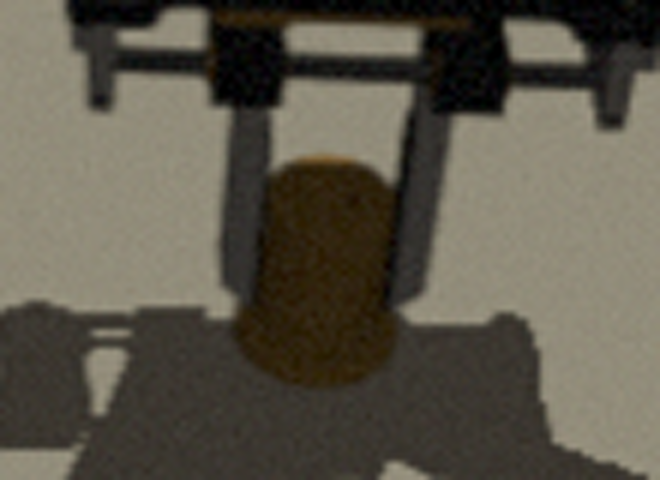

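The bobbin's bottom row (about 254) and top row (216) match its standing position before the lift to within 1 px. It is down, so I'll release and check that the force returns to zero.

Call:
carry_out --series '[0,0,0,0,0.05,0,0,0,0,0.07,0,0,0,0,0.094,0,0,0,0,0.094,0,0,0,0,0.094,0,0,0,0,0.094,0,0,0,0,0.094]'

```text
time_s: 7.9
tool_pos: [430.3, -68.6, 16.6]
ee_rot: [-91.6, -0.5, 0.9]
ft_force: [0.9, 0.7, 0.1]
grip_width: 84.9
```

Call:
carry_out --series '[0,-0.035,0,0,0.094,0,-0.035,0,0,0.094,0,-0.03,0,0,0.094,0,0,-0.036,0,0.094,0,0,-0.036,0,0.094,0,0,-0.036,0,0.094,0,0,-0.036,0,0.094,0,0,-0.036,0,0.094,0,0,-0.03,0,0.094]'

```text
time_s: 8.65
tool_pos: [432.3, -277.2, 124.7]
ee_rot: [-91.5, -0.3, 1.7]
ft_force: [0.1, -0.6, 0.3]
grip_width: 94.2
```

Call:
carry_out --series '[0,0,0,0,0.094]'

```text
time_s: 8.73
tool_pos: [432.8, -283.0, 125.6]
ee_rot: [-91.7, -0.4, 1.5]
ft_force: [0.0, 0.6, 0.2]
grip_width: 93.9
```

Call:
carry_out --series '[-0.014,0.01,0,0,0.094,0,0.03,0,0,0.094,0,0.03,0,0,0.094,0,0.02,0,0,0.094,0,0,0,0,0.094]'

```text
time_s: 9.15
tool_pos: [420.9, -289.3, 35.0]
ee_rot: [-91.9, -0.7, 1.2]
ft_force: [-1.4, 1.2, 0.4]
grip_width: 93.9
```

Call:
carry_out --series '[-0.002,0.005,0.008,0,0.094,0,0.007,0,0,0.094,0,0,0,0,0.094]'

```text
time_s: 9.4
tool_pos: [418.6, -279.5, 22.3]
ee_rot: [-91.9, -0.6, 1.2]
ft_force: [0.3, -0.1, -0.4]
grip_width: 94.3
```

Now close. The lift is about 40 N of squeeze for the possibly heavy one.

Call:
carry_out --series '[0.001,0.002,-0.001,0,0.06,0,0,0,0,0.03,0,0,0,0,0.03,0,0,0,0,0.03,0,0,0,0,0.03,0,0,0,0,0.03,0,0,0,0,0.03,0,0,0,0,0.03,0,0,0,0,0.03,0,0,0,0,0.03]' --squeeze 40

```text
time_s: 10.23
tool_pos: [422.4, -282.7, 25.0]
ee_rot: [-92.2, -0.9, 1.3]
ft_force: [0.6, 0.5, -0.0]
grip_width: 40.9
```

Call:
carry_out --series '[0,-0.02,0,0,0.03,0,-0.02,0,0,0.03,0,-0.02,0,0,0.03,0,0,0,0,0.03,0,0,0,0,0.03,0,0,0,0,0.03]'

```text
time_s: 10.73
tool_pos: [416.4, -274.8, 78.6]
ee_rot: [-91.5, -0.4, 1.2]
ft_force: [0.6, -0.7, -5.0]
grip_width: 41.3
```

```bash
python3 - <<'E'
from h import *
f=[]
for i in range(8):
    s=read_state();f.append(s['ft_force']); viewer.read_camera('side')
print(np.mean(f,0),np.std(f,0),s['tool_pos'],s['ee_rot'],s['grip_width'])
E
```

```text
[ 0.1965906   0.29462007 -5.04542717] [0.43437354 0.64010338 0.24585174] [ 416.38908139 -274.93281344   78.99589524] [-91.49097658  -0.34349459   1.22906674] 41.138964812030196
```

The second weighs about 5.05 N (0.51 kg) against 3.3 N, so it is the heavier. I'll set it back down, then move the lighter one to the right pin.

Call:
carry_out --series '[0,0.02,0,0,0.03,0,0.02,0,0,0.03,0,0.008,0,0,0.03,-0.001,0.005,0,0,0.03,-0.001,0.004,0,0,0.03,0,0,0,0,0.03]'

```text
time_s: 11.63
tool_pos: [418.9, -279.4, 25.8]
ee_rot: [-91.7, -0.7, 1.3]
ft_force: [0.6, -0.2, -5.7]
grip_width: 41.0
```

Call:
carry_out --series '[-0.001,0.005,0,0,0.03,-0.001,0.004,0,0,0.03,0,0.002,0,0,0.03]'

```text
time_s: 11.88
tool_pos: [420.7, -281.2, 25.0]
ee_rot: [-91.8, -0.9, 1.3]
ft_force: [0.6, -0.6, -5.5]
grip_width: 41.1
```

Call:
carry_out --series '[-0.002,0.006,0.001,0,0.03,-0.002,0.006,0.001,0,0.03]'

```text
time_s: 12.05
tool_pos: [421.6, -282.2, 24.4]
ee_rot: [-92.0, -1.2, 1.4]
ft_force: [-10.2, 13.6, 43.7]
grip_width: 40.8
```

```bash
python3 - <<'E'
from h import *
s=read_state();print(s['tool_pos'],s['ft_force'],s['wrist_torque'])
c=cam('side');u,v,P=pts(c)
m=(np.hypot(P[:,0]-420,P[:,1]+280)<40)&(P[:,2]<66)
hsv=cv2.cvtColor(c['image'],cv2.COLOR_BGR2HSV)[v,u]
b=m&(hsv[:,1]>110); print('brass rows',v[b].min(),v[b].max(),'cols',u[b].min(),u[b].max(),'z',np.percentile(P[b][:,2],[1,50,99]))
E
```

```text
[ 421.56026502 -282.20276869   24.43773654] [-10.2352545   13.58409818  43.70224785] [ 2.26991215  2.81461373 -0.00306274]
brass rows 156 189 cols 381 404 z [ 1.28817393 35.7004054  62.55391578]
```

It is in contact with the table. Releasing now.

Call:
carry_out --series '[0,-0.001,0,0,0.05,0,0,0,0,0.07,0,0,0,0,0.094,0,0,0,0,0.094,0,0,0,0,0.094,0,0,0,0,0.094,0,0,0,0,0.094]'

```text
time_s: 12.68
tool_pos: [426.8, -287.7, 31.6]
ee_rot: [-92.7, -1.9, 1.4]
ft_force: [0.2, 0.5, 0.7]
grip_width: 84.1
```

Call:
carry_out --series '[0,-0.035,0,0,0.094,0,-0.035,0,0,0.094,0,-0.03,0,0,0.094,0,0,0.036,0,0.094,0,0,0.036,0,0.094,0,0,0.036,0,0.094,0,0,0.036,0,0.094,0,0,0.036,0,0.094,0,0,0.03,0,0.094]'

```text
time_s: 13.43
tool_pos: [418.2, -71.4, 122.9]
ee_rot: [-92.5, -1.8, 0.6]
ft_force: [0.2, -0.1, -0.2]
grip_width: 94.0
```

Call:
carry_out --series '[0,0,0,0,0.094,0,0,0,0,0.094]'

```text
time_s: 13.6
tool_pos: [416.2, -65.6, 121.4]
ee_rot: [-92.4, -1.6, 1.1]
ft_force: [1.1, -0.7, -0.9]
grip_width: 93.9
```

```bash
python3 - <<'E'
from h import *
for n in('top','side'):
    c=cam(n);u,v,P=pts(c);hsv=cv2.cvtColor(c['image'],cv2.COLOR_BGR2HSV)[v,u]
    for k,g in(('b1',(426,-66)),('b2',(420,-281))):
        T=P[(np.hypot(*(P[:,:2]-g).T)<45)&(P[:,2]>52)&(P[:,2]<68)&(hsv[:,1]>90)]
        print(n,k,len(T),cv2.minEnclosingCircle(T[:,:2].astype(np.float32)) if len(T)>5 else '', np.median(T[:,2]) if len(T) else '')
s=read_state();print(s['tool_pos'],s['time_s'])
cv2.imwrite('pics/s3.png',c['image'][100:300,300:500].repeat(3,0).repeat(3,1))
E
```

```text
top b1 0  
top b2 333 ((419.0605163574219, -280.0767822265625), 21.03391456604004) 60.452444198013374
side b1 268 ((430.2242736816406, -66.32695770263672), 22.92786407470703) 59.20669203087628
side b2 202 ((420.158447265625, -278.5649719238281), 23.281282424926758) 59.13592875569931
[416.30415292 -66.82956968 121.46208575] 13.7
```

View pics/s3.png

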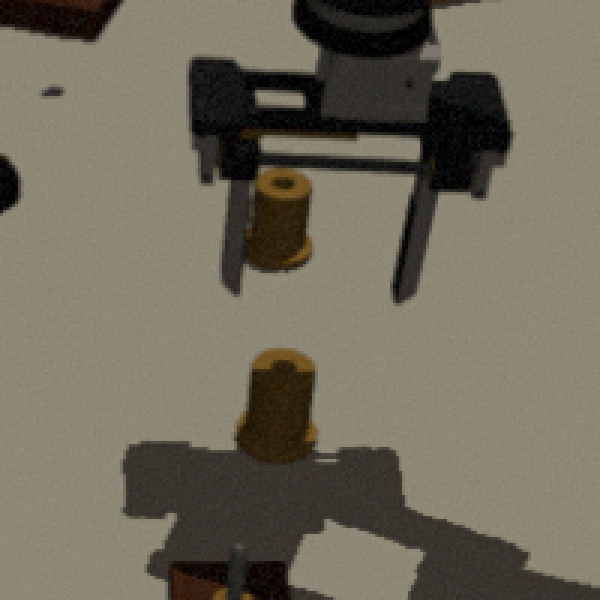

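Both bobbins stand upright, the first at (280,405) in this crop and the second at (280,220). Going back to the lighter one.

Call:
carry_out --series '[0.01,0.02,0,0,0.094,0,0.03,0,0,0.094,0,0.025,0,0,0.094,0,0,0,0,0.094]'

```text
time_s: 14.03
tool_pos: [433.8, -76.7, 47.5]
ee_rot: [-92.7, -2.1, 0.5]
ft_force: [-1.2, -0.1, 0.6]
grip_width: 93.8
```

Call:
carry_out --series '[-0.006,0.014,0.01,0,0.094,-0.001,0.01,0.001,0,0.094,0,0,0,0,0.094]'

```text
time_s: 14.28
tool_pos: [428.6, -71.1, 23.0]
ee_rot: [-92.7, -2.1, 0.1]
ft_force: [-0.3, -0.4, 0.9]
grip_width: 94.3
```

Call:
carry_out --series '[0,0,0.004,0,0.06,0,0,0,0,0.03,0,0,0,0,0.03,0,0,0,0,0.03,0,0,0,0,0.03,0,0,0,0,0.03,0,0,0,0,0.03,0,0,0,0,0.03,0,0,0,0,0.03,0,0,0,0,0.03]' --squeeze 35

```text
time_s: 15.12
tool_pos: [432.8, -70.7, 28.7]
ee_rot: [-92.9, -2.5, -0.1]
ft_force: [-0.1, -0.3, -0.9]
grip_width: 41.9
```

Call:
carry_out --series '[0,-0.025,0,0,0.03,0,-0.03,0,0,0.03,0,-0.03,0,0,0.03,0,-0.02,0,0,0.03,0.006,0,0.036,0,0.03,0.006,0,0.036,0,0.03,0.006,0,0.036,0,0.03,0.006,0,0.036,0,0.03,0,0,0,0,0.03,0,0,0,0,0.03]'

```text
time_s: 15.95
tool_pos: [448.7, 85.0, 125.7]
ee_rot: [-92.6, -1.9, -0.5]
ft_force: [0.2, -0.0, -4.0]
grip_width: 41.9
```

```bash
cat > meas.py <<'E'
from h import *
from scipy.optimize import least_squares
def fit(Q,r,g): # axis at z0 with tilt, fixed radius
    z0=Q[:,2].mean()
    f=lambda p:np.hypot(Q[:,0]-p[0]-p[2]*(Q[:,2]-z0),Q[:,1]-p[1]-p[3]*(Q[:,2]-z0))-r
    o=least_squares(f,[*g,0,0],loss='soft_l1');return o.x.round(3),round(z0,1)
if __name__=='__main__':
    s=read_state();t=s['tool_pos'];print(t.round(1),s['ee_rot'].round(1),s['ft_force'].round(1),s['grip_width'].round(1))
    zf=t[2]-28.7
    c=cam('side');u,v,P=pts(c);hsv=cv2.cvtColor(c['image'],cv2.COLOR_BGR2HSV)[v,u]
    br=(hsv[:,1]>110)&(hsv[:,0]>8)&(hsv[:,0]<35)
    near=np.hypot(P[:,0]-t[0],P[:,1]-t[1])<40
    B=P[br&near&(P[:,2]>zf+12)&(P[:,2]<zf+56)]
    print('bobbin body',fit(B,21,t[:2]),len(B))
    F=P[br&near&(P[:,2]>zf-10)&(P[:,2]<zf+10)];print('foot z low',np.percentile(F[:,2],[2,20]).round(1),len(F))
    d=dict(np.load('pin.npz')) if 0 else None
    Q=P[(np.hypot(P[:,0]-460,P[:,1]-94)<22)&(P[:,2]>20)&(P[:,2]<min(52,zf-5))]
    if len(Q)>15: print('pin',fit(Q,5,(460.,94.)),len(Q))
    p=cv2.projectPoints
    cv2.imwrite('pics/m.png',cv2.resize(c['image'][190:340,330:450],None,fx=4,fy=4,interpolation=2))
E
python3 meas.py
python3 - <<'E'
from meas import *
c=dict(np.load('last_side.npz'))
E
```

```text
Traceback (most recent call last):
  File "meas.py", line 8, in <module>
    s=read_state();t=s['tool_pos'];print(t.round(1),s['ee_rot'].round(1),s['ft_force'].round(1),s['grip_width'].round(1))
                                                                                                ^^^^^^^^^^^^^^^^^^^^^
AttributeError: 'float' object has no attribute 'round'
```

```bash
sed -i "s/,s\['grip_width'\].round(1)//" meas.py; python3 meas.py
```

```text
[448.7  85.  125.7] [-92.6  -1.9  -0.5] [ 0.2 -0.  -4. ]
bobbin body (array([ 4.46997e+02,  8.78110e+01, -1.00000e-02,  1.10000e-02]), np.float64(132.5)) 536
foot z low [100.3 103. ] 224
pin (array([ 4.61161e+02,  9.35200e+01, -1.80000e-02,  2.70000e-02]), np.float64(35.4)) 76
```

View pics/m.png

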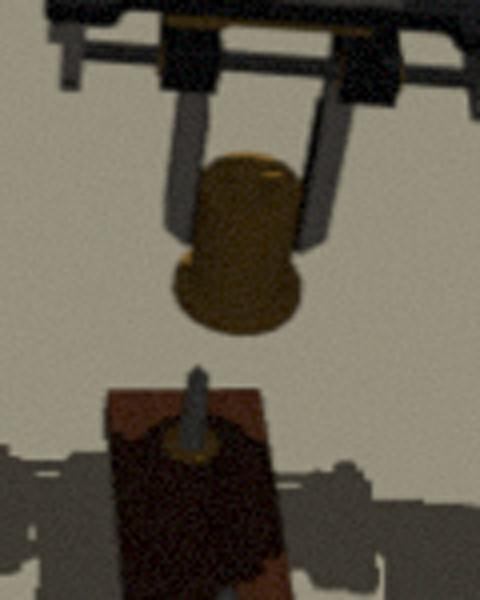

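The bobbin hangs upright at about (245,245) in the crop, with the pin at (197,400). The pin is about 14 mm further in +x and 6.5 mm further in +y. I'll shift and come partway down.

Call:
carry_out --series '[0.012,0.01,0.008,0,0.03,0,0.018,0.001,0,0.03,0,0,0,0,0.03]'

```text
time_s: 16.25
tool_pos: [460.7, 90.5, 96.0]
ee_rot: [-92.6, -1.8, -0.7]
ft_force: [-0.9, -0.3, -3.9]
grip_width: 41.9
```

Call:
carry_out --series '[0.002,0.001,0.002,0,0.03,0,0,0,0,0.03]'

```text
time_s: 16.42
tool_pos: [461.9, 90.5, 94.2]
ee_rot: [-92.6, -1.7, -0.9]
ft_force: [-0.2, -0.9, -2.7]
grip_width: 41.8
```

```bash
python3 meas.py
```

```text
[461.9  90.5  94.2] [-92.6  -1.7  -0.9] [-0.2 -0.9 -2.7]
bobbin body (array([ 4.60395e+02,  9.34210e+01, -8.00000e-03,  2.10000e-02]), np.float64(101.2)) 520
foot z low [66.6 70.6] 235
pin (array([4.61234e+02, 9.39970e+01, 7.00000e-03, 3.20000e-02]), np.float64(31.6)) 54
```

Call:
carry_out --series '[0,0.012,0.003,0,0.03,0,0.01,0.001,0,0.03,0,0,0,0,0.03]'

```text
time_s: 16.72
tool_pos: [463.3, 91.4, 74.1]
ee_rot: [-92.7, -1.8, -1.0]
ft_force: [0.1, -0.7, -2.8]
grip_width: 41.7
```

Call:
carry_out --series '[-0.002,0.012,0.002,0,0.03,0,0.01,0.001,0,0.03,0,0,0,0,0.03]'

```text
time_s: 16.97
tool_pos: [462.8, 92.5, 52.4]
ee_rot: [-92.7, -1.9, -1.0]
ft_force: [-1.1, -0.3, -3.5]
grip_width: 42.0
```

Call:
carry_out --series '[-0.001,0.007,0,0,0.03,0,0.003,0,0,0.03,0,0,0,0,0.03]'

```text
time_s: 17.22
tool_pos: [463.5, 92.0, 42.5]
ee_rot: [-92.7, -2.0, -1.1]
ft_force: [0.2, 0.4, -3.7]
grip_width: 41.6
```

```bash
python3 meas.py
```

```text
[463.5  92.   42.5] [-92.7  -2.   -1.1] [ 0.2  0.4 -3.7]
bobbin body (array([ 4.61972e+02,  9.50840e+01, -2.40000e-02, -0.00000e+00]), np.float64(49.6)) 482
foot z low [ 9.3 11.5] 469
```

Call:
carry_out --series '[0,0,0,0,0.05,0,0,0,0,0.07,0,0,0,0,0.094,0,0,0,0,0.094,0,0,0,0,0.094,0,0,0,0,0.094,0,0,0,0,0.094]'

```text
time_s: 17.85
tool_pos: [469.8, 92.4, 47.6]
ee_rot: [-92.7, -2.7, -1.0]
ft_force: [-0.2, 0.4, -0.9]
grip_width: 84.6
```

Call:
carry_out --series '[0,-0.03,0,0,0.094,0,-0.035,0,0,0.094,0,-0.035,0,0,0.094,0,-0.005,-0.02,0,0.094,0,0,-0.036,0,0.094,0,0,-0.036,0,0.094,0,0,-0.036,0,0.094,0,0,-0.036,0,0.094,0,0,-0.036,0,0.094,0,0,-0.036,0,0.094]'

```text
time_s: 18.68
tool_pos: [461.0, -141.2, 170.4]
ee_rot: [-92.7, -2.9, -0.2]
ft_force: [0.9, 0.3, 0.5]
grip_width: 93.7
```

```bash
python3 - <<'E'
from meas import *
for n in('top','side'):
    c=cam(n);u,v,P=pts(c);hsv=cv2.cvtColor(c['image'],cv2.COLOR_BGR2HSV)[v,u]
    for k,g,z in(('b1',(461,94),72),('b2',(420,-280),60)):
        T=P[(np.hypot(*(P[:,:2]-g).T)<45)&(P[:,2]>z-8)&(P[:,2]<z+8)&(hsv[:,1]>90)]
        print(n,k,len(T),cv2.minEnclosingCircle(T[:,:2].astype(np.float32)) if len(T)>5 else '', np.median(T[:,2]) if len(T) else '')
print(read_state()['tool_pos'])
cv2.imwrite('pics/s4.png',np.hstack([cv2.resize(c['image'][200:330,340:440],(400,520),interpolation=2),cv2.resize(c['image'][100:230,350:450],(400,520),interpolation=2)]))
E
```

```text
top b1 333 ((462.44244384765625, 93.93610382080078), 20.86480140686035) 72.21843797095563
top b2 0  
side b1 369 ((462.1283264160156, 96.78279113769531), 21.905807495117188) 71.34234607231794
side b2 203 ((420.3543395996094, -278.41583251953125), 23.291152954101562) 58.89550800836333
[ 461.61944985 -144.6408018   171.00832138]
```

View pics/s4.png

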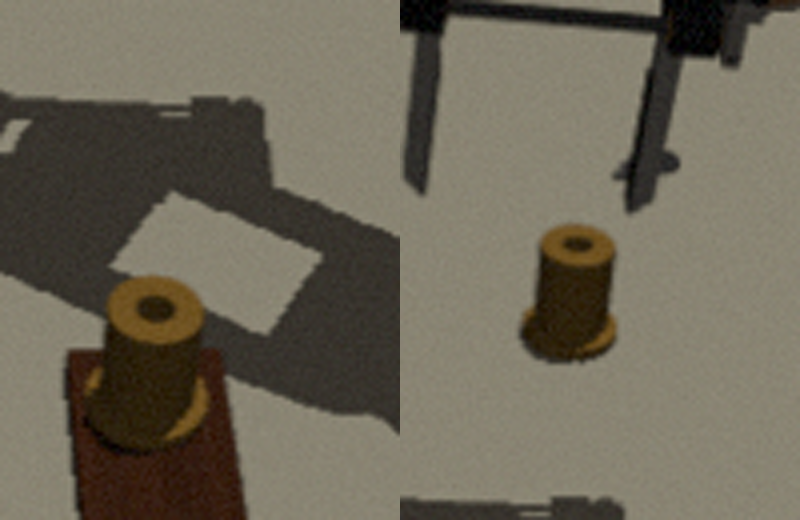

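The lighter bobbin is fully down on the right pin, with its top at z = 72 as expected. Now for the heavier one.

Call:
carry_out --series '[-0.012,0,-0.033,0,0.094,-0.012,0,-0.033,0,0.094,-0.012,0.01,-0.033,0,0.094,-0.012,0.02,-0.03,0,0.094,0,0.03,0,0,0.094,0,0.02,0,0,0.094,0,0,0,0,0.094]'

```text
time_s: 19.37
tool_pos: [418.2, -281.1, 95.4]
ee_rot: [-93.0, -3.5, -0.4]
ft_force: [0.4, 0.4, -0.4]
grip_width: 94.0
```

Call:
carry_out --series '[0,0.03,0.001,0,0.094,0,0.025,0.001,0,0.094,0,0.008,0,0,0.094,0,0,0,0,0.094]'

```text
time_s: 19.7
tool_pos: [424.7, -280.6, 33.3]
ee_rot: [-93.0, -3.6, -0.3]
ft_force: [0.0, -0.0, -0.2]
grip_width: 94.2
```

Call:
carry_out --series '[-0.005,0.011,0,0,0.094,0,0.002,0,0,0.06,0,0,0,0,0.03,0,0,0,0,0.03,0,0,0,0,0.03,0,0,0,0,0.03,0,0,0,0,0.03,0,0,0,0,0.03,0,0,0,0,0.03,0,0,0,0,0.03]' --squeeze 40

```text
time_s: 20.53
tool_pos: [425.6, -282.6, 29.5]
ee_rot: [-93.4, -4.0, 0.0]
ft_force: [-1.9, 0.1, 2.3]
grip_width: 41.6
```

Call:
carry_out --series '[0,0,0,0,0.03,0,0,0,0,0.03,0,-0.025,0,0,0.03,0,-0.035,0,0,0.03,0,-0.035,0,0,0.03,0,-0.035,0,0,0.03,0,-0.03,0,0,0.03,0,0,0,0,0.03]'

```text
time_s: 21.2
tool_pos: [408.7, -266.6, 183.9]
ee_rot: [-92.4, -3.1, -0.1]
ft_force: [2.0, -1.4, -3.3]
grip_width: 40.9
```

Call:
carry_out --series '[0.034,0,0.018,0,0.03,0.034,0,0.018,0,0.03,0.034,0,0.018,0,0.03,0.034,0,0.018,0,0.03,0.034,0,0.018,0,0.03,0.034,0,0.018,0,0.03,0.034,0,0.018,0,0.03,0.03,0,0.018,0,0.03,0,0,0,0,0.03,0,0,0,0,0.03]'

```text
time_s: 22.03
tool_pos: [677.3, -112.8, 155.8]
ee_rot: [-91.5, -1.2, -0.6]
ft_force: [-0.2, -0.4, -6.2]
grip_width: 40.7
```

```bash
sed -i 's/28.7/29.7/' meas.py; python3 meas.py
```

```text
[ 677.3 -112.8  155.8] [-91.5  -1.2  -0.6] [-0.2 -0.4 -6.2]
bobbin body (array([ 6.75514e+02, -1.11653e+02, -2.70000e-02, -6.00000e-03]), np.float64(161.5)) 454
foot z low [129.3 131.6] 145
pin (array([4.54558e+02, 1.09235e+02, 1.59000e-01, 7.80000e-02]), np.float64(34.5)) 138
```

Call:
carry_out --series '[0.007,0.015,-0.004,0,0.03,0,0.015,0,0,0.03,0,0.01,0,0,0.03,0,0,0,0,0.03,0,0,0,0,0.03]'

```text
time_s: 22.5
tool_pos: [677.1, -118.7, 104.9]
ee_rot: [-91.2, -0.4, -0.8]
ft_force: [0.2, -0.0, -5.2]
grip_width: 40.6
```

```bash
python3 meas.py
```

```text
[ 677.1 -118.7  104.9] [-91.2  -0.4  -0.8] [ 0.2 -0.  -5.2]
bobbin body (array([ 6.75321e+02, -1.17498e+02, -1.70000e-02, -1.30000e-02]), np.float64(110.2)) 426
foot z low [75.6 79.4] 156
pin (array([4.53933e+02, 1.09296e+02, 1.07000e-01, 5.30000e-02]), np.float64(34.7)) 129
```

Call:
carry_out --series '[0.009,-0.005,0,0,0.03,0,0,0,0,0.03,0,0,0,0,0.03]'

```text
time_s: 22.8
tool_pos: [684.9, -119.9, 111.3]
ee_rot: [-91.3, -0.4, -0.9]
ft_force: [-0.2, 0.2, -5.0]
grip_width: 40.7
```

```bash
python3 meas.py
```

```text
[ 684.9 -119.9  111.3] [-91.3  -0.4  -0.9] [-0.2  0.2 -5. ]
bobbin body (array([ 6.83128e+02, -1.18849e+02, -1.10000e-02,  7.00000e-03]), np.float64(116.9)) 417
foot z low [82.2 85.8] 164
pin (array([4.54350e+02, 1.09111e+02, 5.20000e-02, 4.80000e-02]), np.float64(34.3)) 138
```

Call:
carry_out --series '[0.002,0.002,0.003,0,0.03]'

```text
time_s: 22.93
tool_pos: [687.8, -117.9, 111.1]
ee_rot: [-91.3, -0.6, -1.0]
ft_force: [-0.5, 0.1, -4.6]
grip_width: 40.9
```

```bash
for i in 1 2 3; do python3 meas.py|grep -v pin; python3 -c "
from h import *
for i in range(5): viewer.read_camera('side')"; done; python3 - <<'E'
from h import *
s=read_state();print(s['time_s'],s['qvel'],s['tool_pos'])
c=cam('side');cv2.imwrite('pics/f.png',np.hstack([cv2.resize(c['image'][130:260,210:310],(400,520),interpolation=2),cv2.resize(c['image'][200:330,340:440],(400,520),interpolation=2)]))
u,v,P=pts(c)
A=P[(np.hypot(P[:,0]-685,P[:,1]+117)<75)&(P[:,2]>45)&(P[:,2]<54)];print('anvil',cv2.minAreaRect(A[:,:2].astype(np.float32)))
E
```

```text
[ 687.8 -117.9  111.1] [-91.3  -0.6  -1. ] [-0.5  0.1 -4.6]
bobbin body (array([ 6.86122e+02, -1.16794e+02,  5.00000e-03, -1.50000e-02]), np.float64(116.5)) 426
foot z low [82.8 86.5] 149
[ 687.4 -117.   109.7] [-91.3  -0.5  -0.9] [ 0.   0.3 -5.2]
bobbin body (array([ 6.85734e+02, -1.15849e+02, -1.10000e-02, -2.60000e-02]), np.float64(115.3)) 427
foot z low [80.9 84.3] 158
[ 687.6 -117.1  109.9] [-91.3  -0.5  -0.9] [-0.7  0.4 -5.9]
bobbin body (array([ 6.85908e+02, -1.16105e+02, -1.60000e-02, -3.00000e-02]), np.float64(115.3)) 423
foot z low [81.5 84.7] 165
23.8333 [-0.03892857  0.02123236 -0.06107081  0.04288525  0.0352396  -0.07496321] [ 687.59042173 -117.13580328  109.91128044]
anvil ((685.2822265625, -115.302001953125), (96.03035736083984, 90.33297729492188), 89.48580169677734)
```

View pics/f.png

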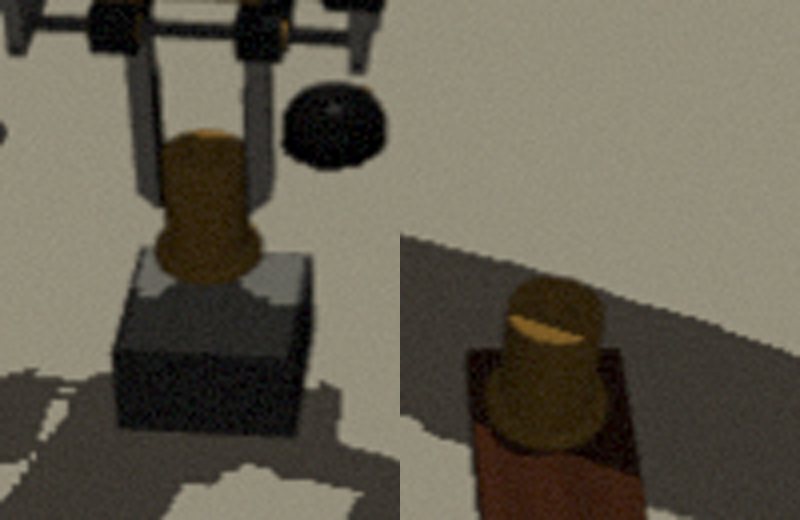

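The heavier bobbin hangs upright and still (left crop, about (208,210)), about 30 mm above the centre of the anvil face. The lighter one sits on its pin (right crop). Handing in.

```bash
python3 -c "
from workcell import arm
print(arm.close_job())"
```

```text
the job is handed in; nothing more can be done
None
```

I lifted both bobbins in turn. The one that started nearer the stand weighed about 3.3 N (0.34 kg), and the one on the far right about 5.05 N (0.51 kg), so the far-right one is the heavier. The lighter bobbin is on the stand's right pin. The arm is still holding the heavier one over the anvil. I handed the job in at about 24 s.

**Last checks:**
- **Lighter bobbin:** right after release its top was at z ≈ 72 mm, which means fully down. It still looked seated in the final picture.
- **Heavier bobbin:** its axis was within about 1 mm of the anvil face centre. Its underside was about 30 mm above the face (81 mm by depth, 80 mm by tool height). It was tilted about 1–2° and not moving, with the hanging load reading about 5 N and no contact.
- **Other objects:** I went nowhere near the trumpet, earpiece or nut, but I did not re-measure their positions.

**What did not go cleanly:**
- **Press on the table:** when I first set the heavier bobbin back down, it pressed on the table with about 44 N (up to about 47 N with sideways force) for a moment. That was the held bobbin, not the arm or gripper body, and it stayed upright.
- **Tool tilt:** the tool drifted up to about 5° from vertical during the moves, and was about 1.4° off at the end.

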